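# Fit the power cell into the loudspeaker chassis

## Task

Take the larger of the two battery cells from its wooden cradle and fit it in the battery holder on the chassis panel: put its flat end in against the spring first, with the button end still raised, then push against the spring and press the button end down behind the end contact until the cell lies level, fully home between the two side clips. Work gently, since hard shoving bends the holder's contacts, and leave the smaller cell, the loudspeaker drivers and the sponge tray where they are.

Things in the scene. Friction and masses are not known exactly. Their poses are not given: they have to be found in the camera images.
- cell: the larger battery cell: a grey and silver cylinder 32 mm in diameter, can 57 mm long, with a raised button 10 mm in diameter and 3 mm high on one end (60 mm over all), about 0.14 kg (0.11 to 0.18). Origin at the middle of the can on its axis; x runs along the axis towards the button. It starts lying level in one of two like cradles, its axis 37 mm above the table
- cell_button (a point): middle of the button's end face, 31.5 mm from the cell's origin along its +x
- cell_flat (a point): middle of the cell's flat end, 28.5 mm from its origin along its -x
- small_cell: the smaller cell, to be left in its cradle: 26 mm in diameter, can 42 mm long plus a 3 mm button, same looks. Origin at the middle of the can, x towards the button; axis 34 mm above the table
- cradle_a: fixed light-wood cradle that holds the larger cell: foot 70 x 50 x 8 mm, with an upright rib 50 mm long (x) and 22 mm wide whose two rails, tops at 23 mm, carry the cell, so fingers can pass on both sides. Origin on the table under its middle, x along the cell
- cradle_b: like cradle, holding the smaller cell
- holder: fixed wooden chassis panel, 170 x 130 mm (middle 5 mm to +x of the origin), top at z = 12 mm, with a black battery bay along x: spring end at -x, end contact at +x. Origin at the underside, below the seat. Two rails along x on a spine 24 mm wide carry the can (its lowest line at z = 26 mm, axis at 42 mm). The contacts bend if the cell bears on the holder with over 55 N in all (seated: about 25 N)
- bridge (a point): middle of the lower +x edge of the bridge over the bay's spring end: x = -25, z = 68 mm in the holder's frame, 10 mm above a seated can. The flat end must go in below it; a cell raised 15 to 22 degrees passes. Bridge x = -33 to -25, top z = 72 mm; cheeks 36 mm apart inside, x = -44 to -30 mm; back wall's face x = -40 mm
- end_contact (a point): middle of the top edge of the end contact's inner face: x = 31.5, z = 46 mm in the holder's frame. An upright steel plate 22 mm wide; the seated button bears on it below this edge. From the free spring plate to it is 55.5 mm, less than the 60 mm cell
- clips (a point): point midway between the two side clips at the height of their beads: x = 23, z = 51 mm in the holder's frame. Steel leaves x = 18.5 to 27.5 mm, outer faces 21.5 mm from the middle line, top z = 54 mm, each with a rounded inward bead (3 mm radius, centre 16.8 mm from the middle line) that the can is pushed down past; fingers beside the can must stay clear of them
- seat (a point): where the middle of the can comes to rest: on the bay's middle line, 42 mm above the panel's underside; axes as the holder's. The seated cell has its button towards +x and touching the end contact
- spring (a joint): travel of the spring plate (steel disc 18 mm in diameter on the bay's axis), m: 0 free, its face at x = -24 mm in the holder's frame; grows as it is pushed to -x, stop at 0.009. Push 3 N at 0, 1.5 N more per mm, 16.5 N at the stop, where the force climbs steeply; 0.0045 (10 N) with the cell seated
- clip_left (a joint): opening of the side clip at +y, m: 0 shut, to 0.006. Sprung shut with 1.8 N and 1.8 N more per mm. Pushing the can down past both clips takes roughly 5 to 10 N from above; each opens about 2 mm on the way and shuts over the can when it is home
- clip_right (a joint): the same for the clip at -y
- driver_1: loose round loudspeaker driver, 64 mm in diameter, 26 mm high, bystander. Origin at its underside
- driver_2: another such driver, bystander
- sponge_tray: loose open black tray 80 x 70 x 30 mm, bystander. Origin at its underside
Things that resemble listed ones, but are neither listed nor needed, are in the scene too. Leave any pink or red look-alike of the cell alone. Several things have the shape of the holder; the one meant has the colours described above.

How it is judged (in metres and radians):
On the way:
1. the flat end bears on the spring plate (pushed in 2 mm or more) with the button end still raised at least 8 mm above its seated height (value of joint spring above 0.002 m and z of cell_button in the frame of holder above 0.05 m and contact force between cell and holder above 1.5 N), for 0.1 s.
At the end, for the whole second after the job is handed in: the larger cell rests in the bay, button towards the end contact: its middle within 4 mm of the seat, the button's face 29 to 34 mm along the bay from the seat, both ends within 2.5 mm of seated height, spring pushed in over 3 mm, both clips shut to 1.5 mm (x of cell_button in the frame of seat between 0.029 and 0.034 m and z of cell_button in the frame of seat between -0.0025 and 0.0025 m and z of cell_flat in the frame of seat between -0.0025 and 0.0025 m and distance between cell and seat below 0.004 m and value of joint spring above 0.003 m and value of joint each of clip_left, clip_right below 0.0015 m and linear speed of cell below 0.01 m/s); the robot touches nothing.
It fails at once if the cell is forced against the holder with more than 55 N, all contacts added up (contact force between cell and holder above 55 N).
It fails at once if the robot shoves the holder with more than 40 N (contact force between any of the arm, the fingers and holder above 40 N).
It fails at once if the smaller cell is moved by more than 15 mm (distance of small_cell from where it was at the start of the episode above 0.015 m).
It fails at once if a driver or the tray is moved by more than 20 mm (distance of any of driver_1, driver_2, sponge_tray from where it was at the start of the episode above 0.02 m).
It also fails if it takes over 51 s, if anything falls off the work surface, if the arm or the gripper's body presses on something with over 40 N, if the wrist force passes 120 N, or if a joint passes its speed limit or range.

## Robot

A 6-joint arm with a two-finger parallel gripper is mounted at the origin on the work surface. World frame = base frame: x ahead of the robot, y to its left, z up, the work surface at z = 0. Lengths are in m, angles in degrees, forces in N, time in s.
With the tool pointing down it reaches from about 0.35 to 0.875 m from the base axis. Payload 4.2 kg.
Tool frame: the origin (TCP) lies at the very end of the fingers, on their centre line; the grasp point (between the pads) lies 19 mm behind it; z points along the fingers, y is the line along which they close (so a half turn about z gives the same grasp; the last joint's range is limited). The gripper opens to 87 mm and grips with 3 to 60 N. Pads are 19 mm wide; open, the fingers measure 117 mm over their backs; the gripper's body (75 mm by 190 mm) begins 51 mm behind the grasp point.
Start: joints at [80.077, 22.042, 0.453, 0, -68.411, -14.817], TCP at [0.262, 0.568, 0.223] pointing down, gripper open.
Joint ranges: [-179.83, 179.83], [-69.29, 118.12], [-61.27, 80.66], [-181.25, 117.63], [-171.15, -9.14], [-177.46, 177.46]. Speed limits (degrees/s): [159.86, 159.86, 180, 180, 180, 180].

## Interface

Orientations are given as a 3x3 rotation matrix whose columns are the frame's x, y, z axes.
In Python, from station import sense, optics, r gives the robot as it stands. The module is installed in compiled form; this text tells all that it offers.
- The arm moves only by the shell command python3 -m pendant 'ROWS' [OPENING]. ROWS is JSON, a list that holds one entry, the list of rows, each a list of 4 numbers: the shift along the tool's x, y, z normalised to -1 to 1, where 1 is 100 mm, then the turn about the tool's z normalised to -1 to 1, where 1 is 2 rad. A call has 1 to 8 rows; each row is the pose to reach, as a shift and turn from the pose commanded when the call began, along the tool's axes at that moment; what a row does not reach only later rows make up. A row lasts 1/10 s, in which the tool goes at most 50 mm and 8.59 degrees, less where a joint would pass 70% of its speed; a pose out of reach is approached as far as the arm can. A call with a number of a shift or a turn outside -1 to 1 is refused whole. A call with a gripper value outside its range is refused whole. OPENING is the closure, from 0 (fully open) to 1 (shut), set as the call begins (- or left out, the last holds). The fingers move at their own pace and stop on an object; the grip force is fixed at half the most. Time passes only in rows, so rows that repeat a pose let the fingers close. It gives the time, the measured TCP pose, the force, the opening and the grip force at its end, in the units of the state.
- sense(): the state, without advancing time (a new reading comes with each control period).
- optics.capture(name): name is "side" or "top" or "wrist"; returns the picture (480x640x3 uint8, red, green, blue); there is no depth.
- optics.get_calibration(name): a dict with "camera_matrix" (3x3 intrinsics, pixels), "camera_from_world" (4x4, takes a point from world to camera coordinates). Camera axes: x right, y down, z forward; pixel columns grow to the right and rows downward; lengths in m; the calibration is good to about 2 mm. A picture is of the moment at which its call begins: read the wrist's pose just before it. get_calibration takes no time and is no camera call; for the wrist camera it gives the pose at the moment of the call.
- r.finish_job(): hands the job in; it is judged then, once.
The state is a dict: "time_s": time; "joints": joint angles; "joint_velocities": joint speeds; "effort": joint torques, N m; "tcp_pos": TCP position; "ee_rot": TCP orientation; "wrist_force": force on the tool from outside, world axes, zero at the start; "moment": the same for the moment, N m; "gripper_width": opening from 0.0 (shut) to 1.0 (fully open); "gripper_force": force on a finger pad.
Only numpy, scipy, OpenCV 4.12 (cv2) and the standard library are available. Lean on these libraries where they do the work, as an engineer would, in place of code of your own. Each camera call takes 0.05 s, during which the arm holds its last target. There are 200 camera calls.

## Working session

There is one attempt and no reset: what is moved stays moved. The work goes in short steps, Python scripts to look and compute and a shell command to move; the robot and the scene stay as the last step left them, time stands still between calls to the robot, and variables do not carry over. Pictures are saved under pics/ and viewed, at most 10 in all, crops included, and the job is handed in when it is done.

```bash
mkdir -p pics; cat > h.py <<'E'
import numpy as np, cv2
from station import sense, optics, r
def cap(n,f):
    im=optics.capture(n)[:,:,::-1].copy(); cv2.imwrite(f'pics/{f}.png',im); return im
def ray(n,uv,z,C=None):
    c=C or optics.get_calibration(n); K=np.array(c["camera_matrix"]);T=np.array(c["camera_from_world"])
    d=T[:3,:3].T@np.linalg.solve(K,[*uv,1]); o=-T[:3,:3].T@T[:3,3]
    return o+d*(z-o[2])/d[2]
def proj(n,p):
    c=optics.get_calibration(n); K=np.array(c["camera_matrix"]);T=np.array(c["camera_from_world"])
    q=K@(T[:3,:3]@np.array(p)+T[:3,3]); return q[:2]/q[2]
E
python3 - <<'E'
from h import *
a=cap('top','top0'); b=cap('side','side0')
s=sense(); print(s['time_s'],s['tcp_pos'],np.round(s['ee_rot'],3).tolist(),s['gripper_width'])
for n in('top','side','wrist'): 
    c=optics.get_calibration(n);print(n,np.round(c['camera_matrix'],1).tolist(),np.round(c['camera_from_world'],3).tolist())
E
```

```text
0.1 [0.26132629 0.56715263 0.22156344] [[0.908, -0.419, -0.001], [-0.419, -0.908, -0.002], [0.0, 0.002, -1.0]] 1.0036251132525769
top [[490.0, 0.0, 316.9], [0.0, 490.0, 237.7], [0.0, 0.0, 1.0]] [[-0.012, -1.0, -0.004, -0.021], [-0.994, 0.013, -0.105, 0.595], [0.105, 0.003, -0.994, 0.933], [0.0, 0.0, 0.0, 1.0]]
side [[491.9, 0.0, 318.2], [0.0, 491.9, 241.2], [0.0, 0.0, 1.0]] [[-1.0, 0.008, -0.017, 0.567], [0.018, 0.551, -0.834, 0.095], [0.002, -0.834, -0.551, 1.095], [0.0, 0.0, 0.0, 1.0]]
wrist [[344.8, 0.0, 314.0], [0.0, 344.8, 239.6], [0.0, 0.0, 1.0]] [[-0.42, -0.907, 0.002, 0.623], [-0.868, 0.402, 0.291, -0.036], [-0.265, 0.121, -0.957, 0.39], [0.0, 0.0, 0.0, 1.0]]
```

View pics/top0.png

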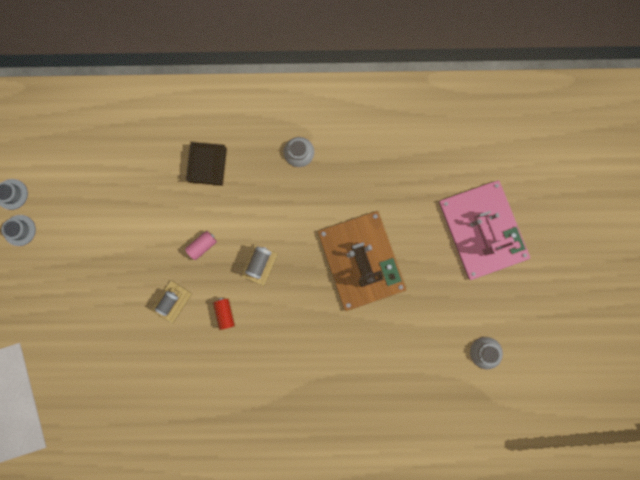

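View pics/side0.png

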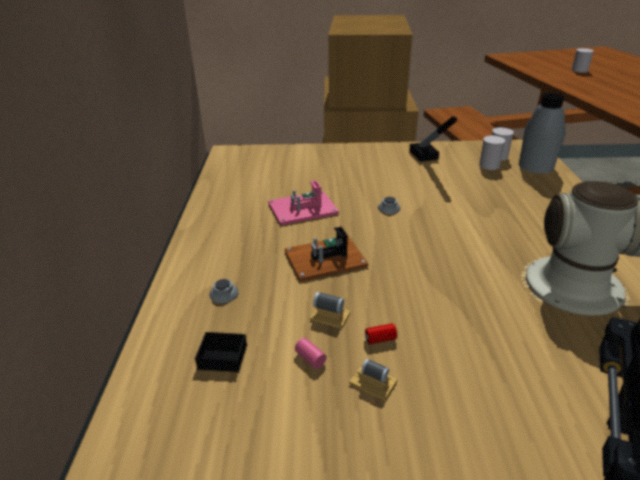

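Top view: grey cells sit at (258,262), which looks larger, and (167,303), which looks smaller. The look-alikes are pink (200,245) and red (224,313). The brown panel with the black bay is at (362,260), and the pink panel at (485,230) is a decoy. I'll check the choice in one crop.

```bash
python3 - <<'E'
from h import *
a=cv2.imread('pics/top0.png')
c1=cv2.resize(a[235:290,230:290],None,fx=6.5,fy=6.5,interpolation=cv2.INTER_CUBIC)
c2=cv2.resize(a[205:315,315:410],None,fx=4.4,fy=5.4*4.4/5.4,interpolation=cv2.INTER_CUBIC)
o=np.zeros((600,800,3),np.uint8); o[:c1.shape[0],:c1.shape[1]]=c1
o[:c2.shape[0],380+0:380+c2.shape[1]][:, 12:]=c2[:,12:]
cv2.imwrite('pics/crop1.png',o); print(c1.shape,c2.shape)
E
```

```text
(358, 390, 3) (484, 418, 3)
```

View pics/crop1.png

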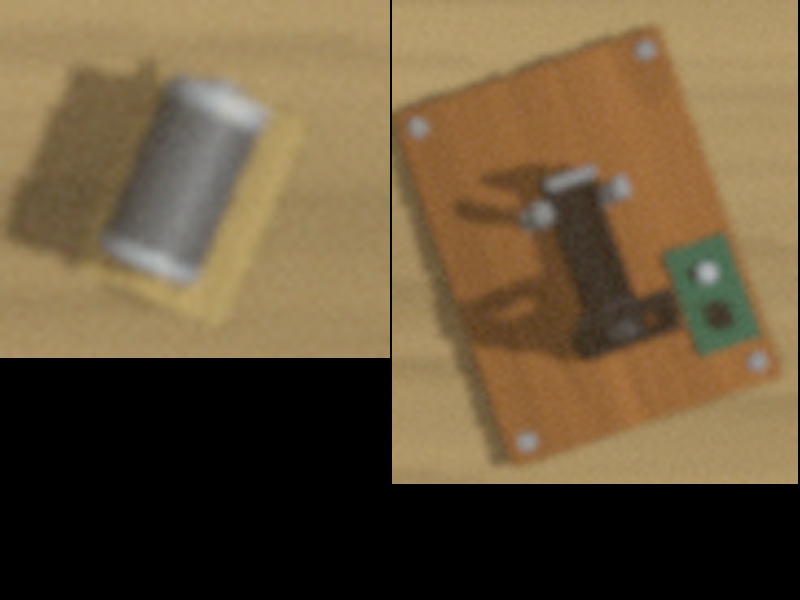

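Left crop: silver-grey cell, upper end (222,93), lower end (152,262), and it is the larger of the two. Right crop: brown panel with a black bay. End contact is at (570,180), clips at (540,214) and (618,187), bridge near (608,328), so holder +x points up the image.

```bash
python3 - <<'E'
from h import *
f1=lambda p:(230+p[0]/6.5,235+p[1]/6.5)
f2=lambda p:(315+(p[0]-380)/4.4,205+p[1]/4.4)
A=ray('top',f1((218,100)),.045);B=ray('top',f1((150,255)),.045)
print('cell',A,B,(A+B)/2,np.linalg.norm(A-B),np.degrees(np.arctan2(*(A-B)[1::-1])))
P=[ray('top',f2(p),.012) for p in((400,112),(655,27),(775,375),(510,465))]
c=sum(P)/4; x=(P[0]+P[1]-P[2]-P[3]); L=np.linalg.norm(x)/2; x/=2*L; y=(P[0]+P[3]-P[1]-P[2])/2
print('panel',c,L,np.linalg.norm(y),np.degrees(np.arctan2(x[1],x[0])),np.degrees(np.arctan2(y[1],y[0]))-90,'origin',c-.005*x)
ct=ray('top',f2((570,178)),.046);cl=(ray('top',f2((540,212)),.054)+ray('top',f2((618,185)),.054))/2;print('contact',ct,'clips',cl,'origins',ct-.0315*x,cl-.023*x)
print([ (n,ray('top',p,.03)) for n,p in(('small',(167,303)),('red',(224,313)),('pink',(200,245)))])
s=sense(); R=np.array(s['ee_rot']);print(np.round((R.T@((A+B)/2-s['tcp_pos'])*1000),1), np.degrees(np.arctan2(R[1,0],R[0,0])))
E
```

```text
cell [0.56943037 0.07516896 0.045     ] [0.52363312 0.09537338 0.045     ] [0.54653175 0.08527117 0.045     ] 0.05005603536319215 -23.805679464900035
panel [ 0.54980033 -0.11687856  0.012     ] 0.1670612588137774 0.12480740868090072 16.937864193135198 17.829989805415494 origin [ 0.54501722 -0.11833524  0.012     ]
contact [ 0.57656161 -0.10805682  0.046     ] clips [ 0.56684956 -0.11114171  0.054     ] origins [ 0.54642804 -0.11723386  0.046     ] [ 0.54484728 -0.1178424   0.054     ]
[('small', array([0.47037366, 0.26489971, 0.03      ])), ('red', array([0.44975215, 0.15375608, 0.03      ])), ('pink', array([0.58288482, 0.20204368, 0.03      ]))]
[460.7 317.9 177.2] -24.749218882888698
```

```bash

for i in 1; do
python3 -m pendant '[[[0.46,0.32,-0.05,0],[0.92,0.63,-0.1,0],[0.92,0.63,-0.1,0]]]' 0
python3 -m pendant '[[[0.46,0.32,-0.05,0],[0.92,0.63,-0.1,0],[0.92,0.63,-0.1,0]]]'
python3 -m pendant '[[[0.46,0.32,0.05,0],[0.92,0.63,0.1,0],[0.92,0.63,0.1,0]]]'
python3 -m pendant '[[[0.46,0.32,0.25,0],[0.92,0.63,0.5,0],[0.92,0.63,0.5,0]]]'
python3 -m pendant '[[[0.46,0.32,0,0],[0.92,0.65,0,0],[0.92,0.65,0,0],[0.92,0.65,0,0]]]'
done
python3 - <<'E'
from h import *
s=sense(); print(s['time_s'],s['tcp_pos'],np.round(s['ee_rot'],3).tolist(),s['joints'])
C=optics.get_calibration('wrist'); im=cap('wrist','w1')
import json; json.dump({k:np.array(v).tolist() for k,v in C.items()},open('w1.json','w'))
E
```

```text
time_s: 0.4
tcp_pos: [0.32, 0.4684, 0.2328]
ee_rot: [[0.907, -0.421, -0.0], [-0.421, -0.907, -0.001], [0.0, 0.001, -1.0]]
wrist_force: [-0.1, 0.4, 0.4]
gripper_width: 1.002
gripper_force: 0.0
time_s: 0.7
tcp_pos: [0.3771, 0.373, 0.243]
ee_rot: [[0.907, -0.422, -0.0], [-0.422, -0.907, -0.0], [0.0, 0.0, -1.0]]
wrist_force: [-1.5, 0.4, -0.0]
gripper_width: 1.0
gripper_force: 0.0
time_s: 1.0
tcp_pos: [0.4338, 0.2775, 0.2317]
ee_rot: [[0.907, -0.422, -0.001], [-0.422, -0.907, -0.001], [-0.001, 0.002, -1.0]]
wrist_force: [-0.9, -0.3, -0.4]
gripper_width: 0.998
gripper_force: 0.0
time_s: 1.3
tcp_pos: [0.4902, 0.1826, 0.1804]
ee_rot: [[0.907, -0.42, -0.003], [-0.42, -0.907, -0.002], [-0.002, 0.003, -1.0]]
wrist_force: [-0.4, -0.5, -0.4]
gripper_width: 1.003
gripper_force: 0.0
time_s: 1.7
tcp_pos: [0.5473, 0.0862, 0.1819]
ee_rot: [[0.907, -0.421, -0.001], [-0.421, -0.907, -0.0], [-0.001, 0.0, -1.0]]
wrist_force: [0.4, -0.4, -0.5]
gripper_width: 0.998
gripper_force: 0.0
1.7 [0.54734669 0.08624083 0.18185403] [[0.907, -0.421, -0.001], [-0.421, -0.907, -0.0], [-0.001, 0.0, -1.0]] [ 2.57094969e+01  1.71167191e+01 -1.30766906e+01 -1.29329218e-02
 -5.98522312e+01  3.93914306e+01]
```

View pics/w1.png

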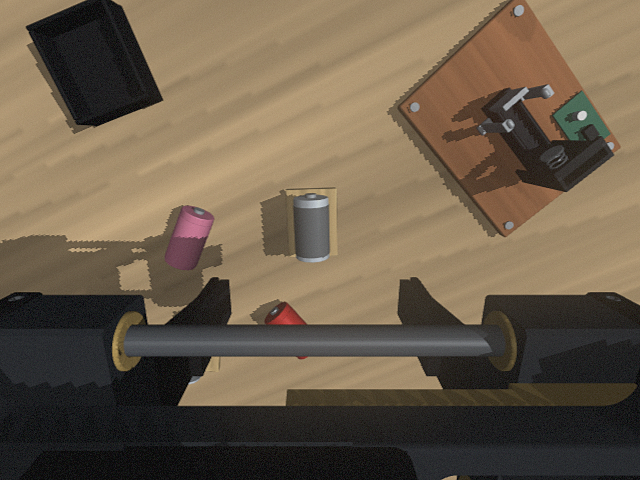

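The wrist view shows the cell at (312,228), button at the upper end (312,196), which is tool +x. The flat end is at (312,261). Holder at upper right: clips (497,126) and (540,92), bay and bridge (575,160). I'll overlay the estimated model to refine it.

```bash
cat >> h.py <<'E'
def circ(c,ax,rad,n=60):
    ax=np.array(ax)/np.linalg.norm(ax); u=np.cross(ax,[0,0,1.]);u/=np.linalg.norm(u); w=np.cross(ax,u); t=np.linspace(0,2*np.pi,n)
    return np.array(c)+rad*(np.outer(np.cos(t),u)+np.outer(np.sin(t),w))
def pj(C,P):
    K=np.array(C["camera_matrix"]);T=np.array(C["camera_from_world"]); q=(np.atleast_2d(P)@T[:3,:3].T+T[:3,3])@K.T; return q[:,:2]/q[:,2:]
def hold(o,yaw):
    a=np.radians(yaw); Rz=np.array([[np.cos(a),-np.sin(a),0],[np.sin(a),np.cos(a),0],[0,0,1]]); return lambda p:np.atleast_2d(p)@Rz.T+np.array(o)
HP=[[(-80,-65,12),(90,-65,12),(90,65,12),(-80,65,12),(-80,-65,12)],[(31.5,-11,46),(31.5,11,46)],[(18.5,21.5,54),(27.5,21.5,54)],[(18.5,-21.5,54),(27.5,-21.5,54)],[(-25,-18,68),(-25,18,68)],[(-25,-18,72),(-25,18,72),(-33,18,72),(-33,-18,72),(-25,-18,72)]]
E
python3 - <<'E'
from h import *
import json
C=json.load(open('w1.json')); im=cv2.imread('pics/w1.png')
from scipy.optimize import least_squares
A=ray('',(312,261),.030,C);print('flat~',A)
m=ray('',(312,228),.05,C);print(m)
yaw=-24.8
def draw(im,pts,s,off,col):cv2.polylines(im,[np.int32((pts-off)*s*8)],False,col,1,cv2.LINE_AA,3)
a=np.radians(yaw);ax=np.array([np.cos(a),np.sin(a),0]); c=np.array([m[0],m[1],.037])
off=np.array([262,170]); s=6
o1=cv2.resize(im[170:270,262:362],None,fx=s,fy=s,interpolation=cv2.INTER_CUBIC)[:, :]
for cc,rr in((c+ax*.0285,.016),(c-ax*.0285,.016),(c+ax*.0315,.005)):draw(o1,pj(C,circ(cc,ax,rr)),s,off,(0,255,0))
cv2.imwrite('pics/ov_c.png',o1)
# fit holder by corner pixels: panel corners, clip tops, contact
px=np.array([(519,0),(392,104),(501,237),(620,150)]);
print('c',c)
obs=[((80-65+70,65,12),(392,106)),((-80,65,12),(502,238))]
o2=cv2.resize(im[0:250,380:640],None,fx=2.4,fy=2.4,interpolation=cv2.INTER_CUBIC)
H=hold((.5454,-.1178,0),17.2)
for q in HP: draw(o2,pj(C,H(np.array(q)/1000)),2.4,np.array([380,0]),(0,255,0))
W=np.zeros((600,800,3),np.uint8); W[:600,:624]=o2; 
cc=cv2.resize(o1[100:600,200:440],None,fx=.72,fy=.72); W[:cc.shape[0],626:626+cc.shape[1]]=cc
cv2.imwrite('pics/ov.png',W)
E
```

```text
flat~ [0.5143837  0.10274076 0.03      ]
[0.54914558 0.08633073 0.05      ]
c [0.54914558 0.08633073 0.037     ]
```

View pics/ov.png

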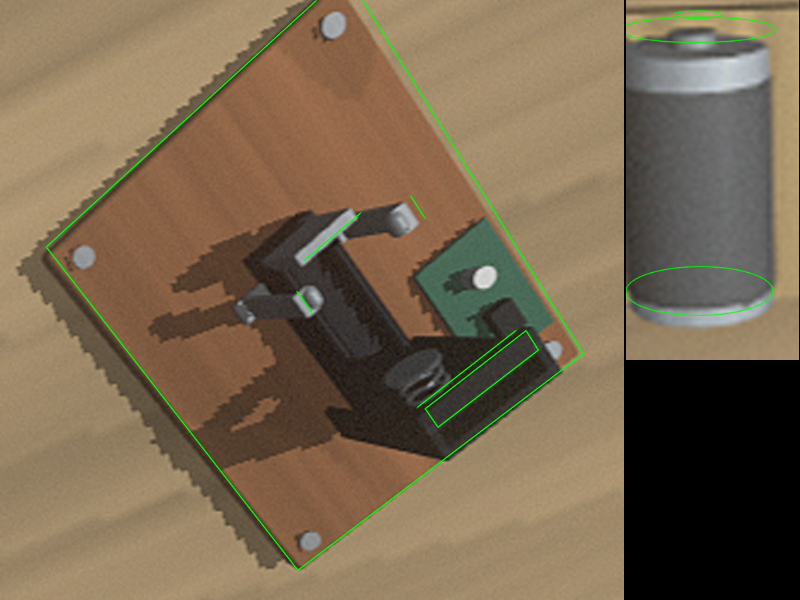

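The cell overlay needs a shift of about 3.5 mm towards the flat end, so its centre is about (0.546, 0.088). The holder outline fits within about 2 mm. Next I descend and grip about 3 mm on the button side of the middle.

```bash

python3 -m pendant '[[[0.01,0,0.4,0],[0.01,0,0.8,0],[0.01,0,0.8,0]]]' 0
python3 -m pendant '[[[0,0,0.4,0],[0,0,0.7,0],[0,0,0.84,0],[0,0,0.84,0],[0,0,0.84,0]]]' 
python3 -m pendant '[[[0,0,0,0],[0,0,0,0],[0,0,0,0],[0,0,0,0],[0,0,0,0],[0,0,0,0]]]' 0.75
python3 -m pendant '[[[0,0,-0.1,0],[0,0,-0.3,0],[0,0,-0.3,0]]]'
```

```text
time_s: 2.05
tcp_pos: [0.543, 0.087, 0.0976]
ee_rot: [[0.909, -0.418, -0.011], [-0.418, -0.909, -0.004], [-0.009, 0.008, -1.0]]
wrist_force: [-0.9, -0.4, 0.3]
gripper_width: 0.997
gripper_force: 0.0
time_s: 2.55
tcp_pos: [0.5488, 0.0882, 0.0203]
ee_rot: [[0.909, -0.417, 0.003], [-0.417, -0.909, 0.001], [0.002, -0.002, -1.0]]
wrist_force: [0.8, 1.3, 0.8]
gripper_width: 0.996
gripper_force: 0.0
time_s: 3.15
tcp_pos: [0.5475, 0.0867, 0.0186]
ee_rot: [[0.908, -0.419, -0.0], [-0.419, -0.908, -0.0], [-0.0, 0.0, -1.0]]
wrist_force: [0.1, 0.5, 0.3]
gripper_width: 0.539
gripper_force: 0.0
time_s: 3.45
tcp_pos: [0.5497, 0.0875, 0.0515]
ee_rot: [[0.909, -0.418, 0.006], [-0.418, -0.909, 0.002], [0.004, -0.004, -1.0]]
wrist_force: [0.7, 0.1, 0.4]
gripper_width: 0.292
gripper_force: 0.0
```

The fingers had not closed when I lifted. I'll reopen, rise and look.

```bash

python3 -m pendant '[[[0,0,0,0],[0,0,0,0],[0,0,0,0],[0,0,0,0],[0,0,0,0],[0,0,0,0],[0,0,0,0],[0,0,0,0]]]' 0
python3 -m pendant '[[[0,0,-0.5,0],[0,0,-1,0],[0,0,-1,0],[0,0,-1,0]]]'
python3 - <<'E'
from h import *
s=sense(); print(s['tcp_pos'])
import json
C=optics.get_calibration('wrist'); im=cap('wrist','w2');json.dump({k:np.array(v).tolist() for k,v in C.items()},open('w2.json','w'))
c=np.array([.5458,.0878,.037]);a=np.radians(-24.8);ax=np.array([np.cos(a),np.sin(a),0])
g=im[160:310,200:420].copy(); g=cv2.resize(g,None,fx=3.6,fy=3.6,interpolation=cv2.INTER_CUBIC)
for cc,rr in((c+ax*.0285,.016),(c-ax*.0285,.016),(c+ax*.0315,.005)):cv2.polylines(g,[np.int32((pj(C,circ(cc,ax,rr))-[200,160])*3.6*8)],False,(0,255,0),1,cv2.LINE_AA,3)
cv2.imwrite('pics/w2c.png',g)
E
```

```text
time_s: 4.25
tcp_pos: [0.5476, 0.0868, 0.0485]
ee_rot: [[0.908, -0.418, -0.0], [-0.418, -0.908, -0.0], [-0.0, 0.0, -1.0]]
wrist_force: [0.8, -0.2, -0.5]
gripper_width: 0.934
gripper_force: 0.0
time_s: 4.65
tcp_pos: [0.5481, 0.0872, 0.1501]
ee_rot: [[0.908, -0.419, 0.003], [-0.419, -0.908, 0.002], [0.002, -0.003, -1.0]]
wrist_force: [0.2, 0.2, -0.6]
gripper_width: 1.004
gripper_force: 0.0
[0.54807251 0.08716477 0.15008253]
```

View pics/w2c.png

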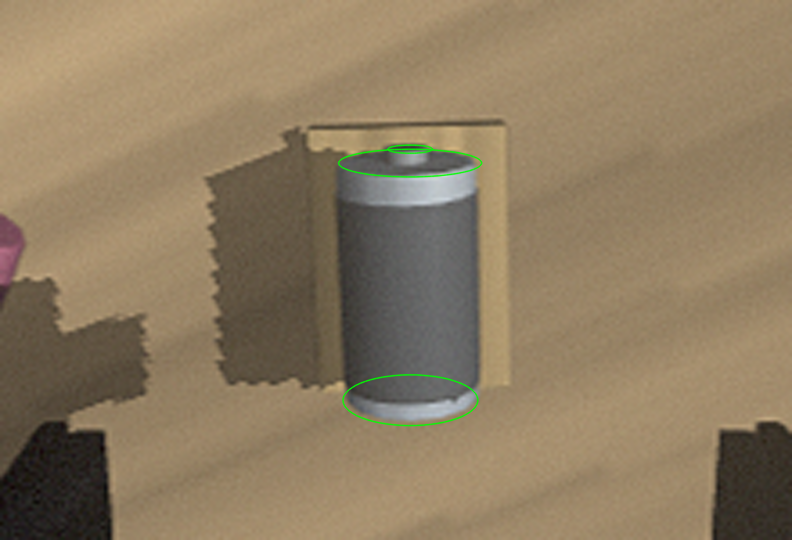

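The cell is still in its cradle and the green model matches it, with can ends at (410,160) and (410,400) in the crop. I'll descend again and wait for the fingers to close fully.

```bash

python3 -m pendant '[[[0,0,0.4,0],[0,0,0.8,0],[0,0,0.8,0]]]' 0
python3 -m pendant '[[[0,0,0.3,0],[0,0,0.5,0],[0,0,0.5,0],[0,0,0.5,0]]]' 0.5
python3 -m pendant '[[[0,0,0,0],[0,0,0,0],[0,0,0,0],[0,0,0,0],[0,0,0,0],[0,0,0,0],[0,0,0,0],[0,0,0,0]]]' 0.7
python3 -m pendant '[[[0,0,0,0],[0,0,0,0],[0,0,0,0]]]'
```

```text
time_s: 5.0
tcp_pos: [0.5421, 0.0847, 0.062]
ee_rot: [[0.907, -0.42, -0.015], [-0.42, -0.907, -0.005], [-0.011, 0.011, -1.0]]
wrist_force: [0.3, -0.4, 0.1]
gripper_width: 1.001
gripper_force: 0.0
time_s: 5.4
tcp_pos: [0.5482, 0.0869, 0.0193]
ee_rot: [[0.908, -0.418, 0.001], [-0.418, -0.908, -0.0], [0.001, 0.0, -1.0]]
wrist_force: [0.9, 0.3, -0.1]
gripper_width: 0.721
gripper_force: 0.0
time_s: 6.2
tcp_pos: [0.549, 0.0877, 0.0196]
ee_rot: [[0.909, -0.418, 0.003], [-0.418, -0.909, 0.001], [0.003, -0.003, -1.0]]
wrist_force: [0.4, 3.6, 6.4]
gripper_width: 0.36
gripper_force: 30.0
time_s: 6.5
tcp_pos: [0.549, 0.0877, 0.0196]
ee_rot: [[0.909, -0.418, 0.003], [-0.418, -0.909, 0.001], [0.002, -0.003, -1.0]]
wrist_force: [0.0, 3.7, 6.2]
gripper_width: 0.359
gripper_force: 30.0
```

Gripped at 30 N, about 3 mm on the button side. Now I shift 48 mm towards the flat end, so the button end lies over the cradle's rail end, and press lightly to pivot the button end up.

```bash

python3 -m pendant '[[[0,0,-0.1,0],[0,0,-0.2,0],[-0.2,0,-0.2,0],[-0.48,0,-0.2,0],[-0.48,0,-0.2,0],[-0.48,0,-0.2,0],[-0.48,0,-0.2,0]]]'
python3 -m pendant '[[[0,0,0.05,0],[0,0,0.1,0],[0,0,0.15,0],[0,0,0.18,0],[0,0,0.2,0],[0,0,0.21,0],[0,0,0.22,0],[0,0,0.22,0]]]'
python3 -m pendant '[[[0,0,0.01,0],[0,0,0.02,0],[0,0,0.03,0],[0,0,0.04,0],[0,0,0.05,0],[0,0,0.06,0],[0,0,0.07,0],[0,0,0.07,0]]]'
```

```text
time_s: 7.2
tcp_pos: [0.5045, 0.1067, 0.0388]
ee_rot: [[0.908, -0.419, 0.0], [-0.419, -0.908, -0.0], [0.0, -0.0, -1.0]]
wrist_force: [-0.3, 0.6, -2.0]
gripper_width: 0.36
gripper_force: 30.0
time_s: 8.0
tcp_pos: [0.5037, 0.1071, 0.018]
ee_rot: [[0.909, -0.418, -0.0], [-0.418, -0.909, -0.0], [-0.0, 0.0, -1.0]]
wrist_force: [-7.4, 1.5, 12.1]
gripper_width: 0.358
gripper_force: 30.0
time_s: 8.8
tcp_pos: [0.5034, 0.1078, 0.0111]
ee_rot: [[0.909, -0.418, -0.0], [-0.418, -0.909, 0.001], [-0.0, -0.001, -1.0]]
wrist_force: [-8.2, 5.5, 11.9]
gripper_width: 0.357
gripper_force: 30.0
```

```bash

python3 -m pendant '[[[0,0,0.005,0],[0,0,0.01,0],[0,0,0.01,0],[0,0,-0.2,0],[0,0,-0.6,0],[0,0,-0.95,0],[0,0,-0.95,0],[0,0,-0.95,0]]]'
python3 -m pendant '[[[0.2,0.2,0,0],[0.5,0.5,0,0],[0.79,0.82,0,0],[0.79,0.82,0,0]]]'
python3 -m pendant '[[[0.2,0.2,0,-0.06],[0.5,0.5,0,-0.13],[0.79,0.82,0,-0.2],[0.79,0.82,0,-0.27],[0.79,0.82,0,-0.33],[0.79,0.82,0,-0.366],[0.79,0.82,0,-0.366],[0.79,0.82,0,-0.366]]]'
python3 - <<'E'
from h import *
import json
s=sense(); print(s['time_s'],s['tcp_pos'],np.round(s['ee_rot'],3).tolist(),s['joints'][5])
C=optics.get_calibration('wrist'); im=cap('wrist','w3');json.dump({k:np.array(v).tolist() for k,v in C.items()},open('w3.json','w'))
cap('side','s3');cap('top','t3')
H=hold((.5454,-.1178,0),17.2)
for q in HP: cv2.polylines(im,[np.int32(pj(C,H(np.array(q)/1000))*8)],False,(0,255,0),1,cv2.LINE_AA,3)
R=np.array(s['ee_rot']);P=np.array(s['tcp_pos'])-.019*R[:,2]; t=np.radians(20); ax=R[:,0]*np.cos(t)-R[:,2]*np.sin(t)
c=P-.003*ax
for k,rr in((.0285,.016),(-.0285,.016),(.0315,.005)):cv2.polylines(im,[np.int32(pj(C,circ(c+k*ax,ax,rr))*8)],False,(0,255,255),1,cv2.LINE_AA,3)
cv2.imwrite('pics/w3o.png',cv2.resize(im[:,:],(800,600),interpolation=cv2.INTER_CUBIC))
E
```

```text
time_s: 9.6
tcp_pos: [0.504, 0.107, 0.105]
ee_rot: [[0.908, -0.419, 0.001], [-0.419, -0.908, 0.001], [0.001, -0.002, -1.0]]
wrist_force: [0.3, -0.6, -0.9]
gripper_width: 0.36
gripper_force: 30.0
time_s: 10.0
tcp_pos: [0.541, -0.0046, 0.1023]
ee_rot: [[0.906, -0.424, -0.004], [-0.424, -0.906, -0.001], [-0.003, 0.003, -1.0]]
wrist_force: [-0.7, 0.9, -2.5]
gripper_width: 0.353
gripper_force: 30.0
time_s: 10.8
tcp_pos: [0.5781, -0.1078, 0.1032]
ee_rot: [[0.956, 0.294, -0.003], [0.294, -0.956, 0.0], [-0.003, -0.001, -1.0]]
wrist_force: [-1.1, -0.3, -1.5]
gripper_width: 0.357
gripper_force: 30.0
10.8 [ 0.57805471 -0.10783975  0.10316842] [[0.956, 0.294, -0.003], [0.294, -0.956, 0.0], [-0.003, -0.001, -1.0]] 101.94102156491869
```

View pics/w3o.png

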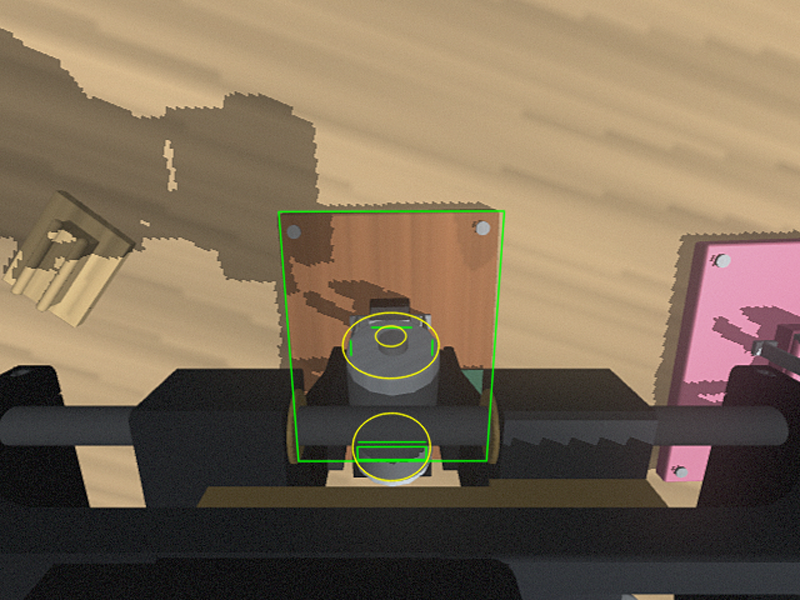

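```bash
python3 - <<'E'
from h import *
import json
C=json.load(open('w1.json'));f=lambda p:(380+p[0]/2.4,p[1]/2.4)
f2=lambda p:(315+(p[0]-380)/4.4,205+p[1]/4.4)
for nm,ps,c in(('w1',[f(p) for p in((333,26),(83,257),(310,541),(552,350))],C),('top',[f2(p) for p in((645,49),(418,126),(527,441),(758,361))],None)):
    B=[ray('top',p,.014,c)[:2] for p in ps]
    x=B[1]-B[2];x2=B[0]-B[3];y=B[1]-B[0];y2=B[2]-B[3];d=lambda v:np.degrees(np.arctan2(v[1],v[0]))
    ce=(B[0]+B[2])/2;ce2=(B[1]+B[3])/2;u=np.array([np.cos(.302),np.sin(.302)])
    print(nm,ce-.005*u,ce2-.005*u,d(x),d(x2),d(y)-90,d(y2)-90,[round(np.linalg.norm(v),4) for v in(x,x2,y,y2)])
f=lambda p:(380+p[0]/2.4,p[1]/2.4)
ct=(ray('',f((298,260)),.046,C)+ray('',f((354,213)),.046,C))/2; print('contact',ct-.0315*np.array([*u,0]))
cl=(ray('',f((310,298)),.053,C)+ray('',f((403,219)),.053,C))/2; print('clips',cl-.023*np.array([*u,0]))
w=cv2.imread('pics/w3.png');s=cv2.imread('pics/s3.png')
p=proj('side',(.578,-.108,.12)).astype(int);print(p)
o=np.zeros((600,800,3),np.uint8)
o[:,:400]=cv2.resize(w[230:350,270:350],(400,600),interpolation=cv2.INTER_CUBIC)
o[:400,400:]=cv2.resize(s[p[1]-50:p[1]+50,p[0]-50:p[0]+50],(400,400),interpolation=cv2.INTER_CUBIC)
cv2.imwrite('pics/z3.png',o)
E
```

```text
w1 [ 0.54396971 -0.11685538] [ 0.54434513 -0.11721344] 18.200590495818663 18.55166844048163 18.015102137475722 18.270534158074852 [np.float64(0.1498), np.float64(0.1493), np.float64(0.1096), np.float64(0.1105)]
top [ 0.54489989 -0.11901002] [ 0.54506375 -0.11920148] 18.180975122605602 18.358782337869346 18.100618052599486 18.200757056220638 [np.float64(0.1504), np.float64(0.1502), np.float64(0.1097), np.float64(0.1102)]
contact [ 0.54623087 -0.11601662  0.046     ]
clips [ 0.54452164 -0.11689999  0.053     ]
[312 217]
```

View pics/z3.png

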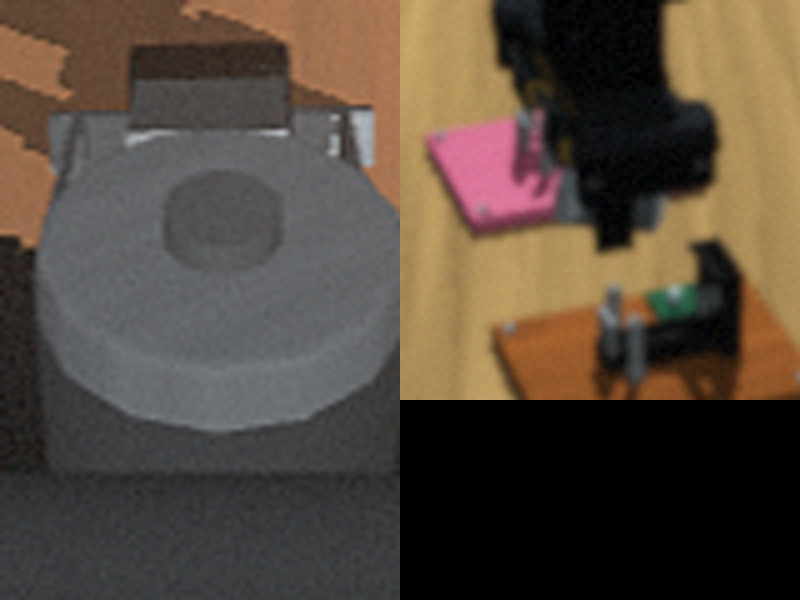

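```bash
python3 - <<'E'
from h import *
import json
C=json.load(open('w3.json'));
TCP=np.array([.57805,-.10784,.10317]);R=np.array([[.956,.294,-.003],[.294,-.956,0],[-.003,-.001,-1]]);P=TCP-.019*R[:,2]
for g in(.001,.003,.005):
  for t in(14,16,18,20,22):
    a=np.radians(t);ax=R[:,0]*np.cos(a)-R[:,2]*np.sin(a);c=P-g*ax
    e=pj(C,circ(c+.0285*ax,ax,.016));f=pj(C,circ(c-.0285*ax,ax,.016));b=pj(C,[c+.0315*ax])[0]
    print(g,t,'rim v %.1f-%.1f ratio %.3f btn %.1f flatmax %.1f'%(e[:,1].min(),e[:,1].max(),np.ptp(e[:,1])/np.ptp(e[:,0]),b[1],f[:,1].max()))
u=np.array([np.cos(np.radians(18.2)),np.sin(np.radians(18.2)),0]);v=np.array([-u[1],u[0],0])
b=[ray('',p,.014,C) for p in((234.4,185.6),(386.4,182.4))];print('bolt dist',np.linalg.norm(b[0]-b[1]),'orig',(b[0]+b[1])/2-.080*u,'yaw',np.degrees(np.arctan2(*(b[0]-b[1])[1::-1]))-90)
ct=ray('',(311.6,256.4),.046,C);print('contact orig',ct-.0315*u)
E
```

```text
0.001 14 rim v 245.7-290.1 ratio 0.582 btn 259.9 flatmax 385.7
0.001 16 rim v 245.8-292.8 ratio 0.613 btn 261.4 flatmax 384.5
0.001 18 rim v 246.0-295.7 ratio 0.644 btn 263.0 flatmax 383.3
0.001 20 rim v 246.3-298.6 ratio 0.674 btn 264.6 flatmax 381.9
0.001 22 rim v 246.7-301.5 ratio 0.703 btn 266.4 flatmax 380.5
0.003 14 rim v 249.4-294.1 ratio 0.591 btn 263.8 flatmax 388.5
0.003 16 rim v 249.4-296.8 ratio 0.622 btn 265.2 flatmax 387.1
0.003 18 rim v 249.6-299.5 ratio 0.653 btn 266.7 flatmax 385.7
0.003 20 rim v 249.8-302.2 ratio 0.682 btn 268.3 flatmax 384.2
0.003 22 rim v 250.1-305.0 ratio 0.711 btn 270.0 flatmax 382.7
0.005 14 rim v 253.0-298.1 ratio 0.601 btn 267.7 flatmax 391.2
0.005 16 rim v 253.0-300.7 ratio 0.631 btn 269.0 flatmax 389.7
0.005 18 rim v 253.1-303.2 ratio 0.661 btn 270.4 flatmax 388.1
0.005 20 rim v 253.2-305.8 ratio 0.690 btn 271.9 flatmax 386.5
0.005 22 rim v 253.4-308.4 ratio 0.719 btn 273.4 flatmax 384.8
bolt dist 0.11003816554775539 orig [ 0.54461018 -0.11761134  0.014     ] yaw 18.225513589469557
contact orig [ 0.54885695 -0.11642509  0.046     ]
```

The wrist fit gives a tilt of about 18° with the grip about 5 mm on the button side. At that grip the fingers would meet the side clips before the flat end clears the bridge. I'll set the cell back in its cradle and regrip about 6 mm on the flat side, then tilt again.

```bash

python3 -m pendant '[[[0.07,-0.4,0,0],[0.15,-0.8,0,0],[0.16,-0.97,0,0],[0.16,-0.97,0,0]]]'
python3 -m pendant '[[[0.07,-0.4,0,0.07],[0.15,-0.8,0,0.14],[0.16,-0.97,0,0.21],[0.16,-0.97,0,0.28],[0.16,-0.97,0,0.34],[0.16,-0.97,0,0.366],[0.16,-0.97,0,0.366]]]'
python3 -m pendant '[[[0.03,0,0.2,0],[0.03,0,0.4,0],[0.03,0,0.5,0],[0.03,0,0.5,0],[0.03,0,0.5,0]]]'
```

```text
time_s: 11.35
tcp_pos: [0.5651, -0.0086, 0.1047]
ee_rot: [[0.954, 0.299, 0.0], [0.299, -0.954, 0.0], [0.0, -0.0, -1.0]]
wrist_force: [0.8, -0.5, -1.7]
gripper_width: 0.354
gripper_force: 30.0
time_s: 12.05
tcp_pos: [0.5521, 0.086, 0.1045]
ee_rot: [[0.908, -0.419, -0.0], [-0.419, -0.908, -0.0], [-0.0, 0.0, -1.0]]
wrist_force: [1.0, -0.5, -1.8]
gripper_width: 0.354
gripper_force: 30.0
time_s: 12.55
tcp_pos: [0.5553, 0.0853, 0.055]
ee_rot: [[0.908, -0.418, 0.001], [-0.418, -0.908, -0.0], [0.001, -0.0, -1.0]]
wrist_force: [-0.3, 0.0, -2.0]
gripper_width: 0.357
gripper_force: 30.0
```

```bash

python3 -m pendant '[[[-0.02,0,0.1,0],[-0.02,0,0.16,0],[-0.02,0,0.2,0],[-0.02,0,0.23,0],[-0.02,0,0.26,0],[-0.02,0,0.29,0],[-0.02,0,0.32,0],[-0.02,0,0.345,0]]]'
python3 -m pendant '[[[0,0,0,0],[0,0,0,0],[0,0,0,0],[0,0,0,0]]]' 0.4
python3 -m pendant '[[[-0.06,0,0,0],[-0.12,0,0,0],[-0.12,0,0,0],[-0.12,0,0.01,0]]]'
python3 -m pendant '[[[0,0,0,0],[0,0,0,0],[0,0,0,0],[0,0,0,0],[0,0,0,0],[0,0,0,0]]]' 0.7
```

```text
time_s: 13.35
tcp_pos: [0.5552, 0.086, 0.0221]
ee_rot: [[0.909, -0.417, 0.004], [-0.417, -0.909, -0.0], [0.004, -0.001, -1.0]]
wrist_force: [1.9, -5.5, 10.5]
gripper_width: 0.361
gripper_force: 30.0
time_s: 13.75
tcp_pos: [0.5527, 0.0862, 0.0199]
ee_rot: [[0.908, -0.418, -0.0], [-0.418, -0.908, -0.0], [-0.0, 0.0, -1.0]]
wrist_force: [0.1, 0.8, -0.7]
gripper_width: 0.574
gripper_force: 0.0
time_s: 14.15
tcp_pos: [0.542, 0.0915, 0.0192]
ee_rot: [[0.908, -0.418, 0.0], [-0.418, -0.908, 0.0], [0.0, -0.0, -1.0]]
wrist_force: [-0.3, 0.7, 0.4]
gripper_width: 0.604
gripper_force: 0.0
time_s: 14.75
tcp_pos: [0.5421, 0.0912, 0.0191]
ee_rot: [[0.908, -0.419, 0.0], [-0.419, -0.908, 0.0], [0.0, -0.0, -1.0]]
wrist_force: [0.5, 0.3, 0.1]
gripper_width: 0.355
gripper_force: 30.0
```

```bash

python3 -m pendant '[[[0,0,-0.1,0],[0,0,-0.2,0],[-0.2,0,-0.2,0],[-0.47,0,-0.2,0],[-0.47,0,-0.2,0],[-0.47,0,-0.1,0],[-0.47,0,-0.03,0]]]'
python3 -m pendant '[[[0,0,0.02,0],[0,0,0.04,0],[0,0,0.06,0],[0,0,0.08,0],[0,0,0.1,0],[0,0,0.12,0],[0,0,0.14,0],[0,0,0.145,0]]]'
python3 -m pendant '[[[0,0,0.003,0],[0,0,0.003,0],[0,0,-0.2,0],[0,0,-0.5,0],[0,0,-0.95,0],[0,0,-0.95,0],[0,0,-0.95,0]]]'
```

```text
time_s: 15.45
tcp_pos: [0.5, 0.111, 0.0218]
ee_rot: [[0.908, -0.419, 0.001], [-0.419, -0.908, 0.001], [0.001, -0.001, -1.0]]
wrist_force: [0.9, -0.3, -1.6]
gripper_width: 0.36
gripper_force: 30.0
time_s: 16.25
tcp_pos: [0.4981, 0.1107, 0.008]
ee_rot: [[0.908, -0.419, -0.003], [-0.419, -0.908, -0.001], [-0.002, 0.002, -1.0]]
wrist_force: [-6.7, 2.7, 8.8]
gripper_width: 0.352
gripper_force: 30.0
time_s: 16.95
tcp_pos: [0.5, 0.111, 0.1034]
ee_rot: [[0.908, -0.419, 0.002], [-0.419, -0.908, 0.002], [0.001, -0.002, -1.0]]
wrist_force: [0.1, 0.4, -2.2]
gripper_width: 0.357
gripper_force: 30.0
```

```bash

python3 -m pendant '[[[0.3,0.38,0,0],[0.6,0.76,0,0],[0.72,0.91,0,0],[0.72,0.91,0,0]]]'
python3 -m pendant '[[[0.3,0.38,0,-0.07],[0.6,0.76,0,-0.14],[0.72,0.91,0,-0.21],[0.72,0.91,0,-0.28],[0.72,0.91,0,-0.34],[0.72,0.91,0,-0.375],[0.72,0.91,0,-0.375],[0.72,0.91,0,-0.375]]]'
python3 - <<'E'
from h import *
import json
s=sense(); print(s['time_s'],s['tcp_pos'],np.round(s['ee_rot'],3).tolist())
C=optics.get_calibration('wrist'); im=cap('wrist','w4');json.dump({k:np.array(v).tolist() for k,v in C.items()},open('w4.json','w'))
cap('side','s4')
O=np.array([.5450,-.1172,0]);H=hold(O,18.2);R=np.array(s['ee_rot']);P=np.array(s['tcp_pos'])-.019*R[:,2]
print('P in holder',(np.linalg.inv(H(np.eye(3))[:]-O).T@(P-O)).round(4), H(np.eye(3))-O)
for q in HP: cv2.polylines(im,[np.int32(pj(C,H(np.array(q)/1000))*8)],False,(0,255,0),1,cv2.LINE_AA,3)
t=np.radians(20); ax=R[:,0]*np.cos(t)-R[:,2]*np.sin(t)
c=P+.0065*ax
for k,rr in((.0285,.016),(-.0285,.016),(.0315,.005)):cv2.polylines(im,[np.int32(pj(C,circ(c+k*ax,ax,rr))*8)],False,(0,255,255),1,cv2.LINE_AA,3)
cv2.imwrite('pics/w4o.png',cv2.resize(im[160:400,200:440],(600,600),interpolation=cv2.INTER_CUBIC))
for g in(-.004,-.0065,-.009):
  for t in(16,18,20,22,24):
    a=np.radians(t);ax=R[:,0]*np.cos(a)-R[:,2]*np.sin(a);c=P-g*ax
    e=(pj(C,circ(c+.0285*ax,ax,.016))-[200,160])*2.5;f=(pj(C,circ(c-.0285*ax,ax,.016))-[200,160])*2.5;b=(pj(C,[c+.0315*ax])[0]-[200,160])*2.5
    print(g,t,'rim v %.0f-%.0f u %.0f-%.0f ratio %.3f btn %.0f flatmax %.0f'%(e[:,1].min(),e[:,1].max(),e[:,0].min(),e[:,0].max(),np.ptp(e[:,1])/np.ptp(e[:,0]),b[1],f[:,1].max()))
E
```

```text
time_s: 17.35
tcp_pos: [0.5258, -0.0046, 0.1004]
ee_rot: [[0.906, -0.423, -0.004], [-0.423, -0.906, -0.001], [-0.003, 0.003, -1.0]]
wrist_force: [-0.3, -0.1, -1.7]
gripper_width: 0.356
gripper_force: 30.0
time_s: 18.15
tcp_pos: [0.5535, -0.1141, 0.1015]
ee_rot: [[0.95, 0.312, -0.002], [0.312, -0.95, 0.0], [-0.002, -0.001, -1.0]]
wrist_force: [-0.4, -1.2, -1.7]
gripper_width: 0.361
gripper_force: 30.0
18.15 [ 0.55346261 -0.11411523  0.10151966] [[0.95, 0.312, -0.002], [0.312, -0.95, 0.0], [-0.002, -0.001, -1.0]]
P in holder [0.009  0.0003 0.1205] [[ 0.94997205  0.31233492  0.        ]
 [-0.31233492  0.94997205  0.        ]
 [ 0.          0.          1.        ]]
-0.004 16 rim v 192-307 u 183-378 ratio 0.590 btn 229 flatmax 545
-0.004 18 rim v 193-315 u 182-379 ratio 0.622 btn 233 flatmax 543
-0.004 20 rim v 194-323 u 182-380 ratio 0.653 btn 238 flatmax 540
-0.004 22 rim v 195-331 u 181-380 ratio 0.684 btn 243 flatmax 538
-0.004 24 rim v 197-340 u 180-381 ratio 0.713 btn 249 flatmax 535
-0.0065 16 rim v 180-294 u 182-379 ratio 0.578 btn 216 flatmax 536
-0.0065 18 rim v 181-302 u 181-380 ratio 0.610 btn 221 flatmax 535
-0.0065 20 rim v 182-311 u 180-381 ratio 0.642 btn 226 flatmax 533
-0.0065 22 rim v 184-320 u 180-381 ratio 0.673 btn 231 flatmax 530
-0.0065 24 rim v 186-329 u 179-382 ratio 0.703 btn 237 flatmax 528
-0.009 16 rim v 168-280 u 181-380 ratio 0.566 btn 203 flatmax 528
-0.009 18 rim v 169-289 u 180-381 ratio 0.599 btn 208 flatmax 526
-0.009 20 rim v 171-298 u 179-382 ratio 0.631 btn 214 flatmax 525
-0.009 22 rim v 172-307 u 179-382 ratio 0.663 btn 219 flatmax 523
-0.009 24 rim v 175-317 u 178-383 ratio 0.693 btn 225 flatmax 521
```

View pics/w4o.png

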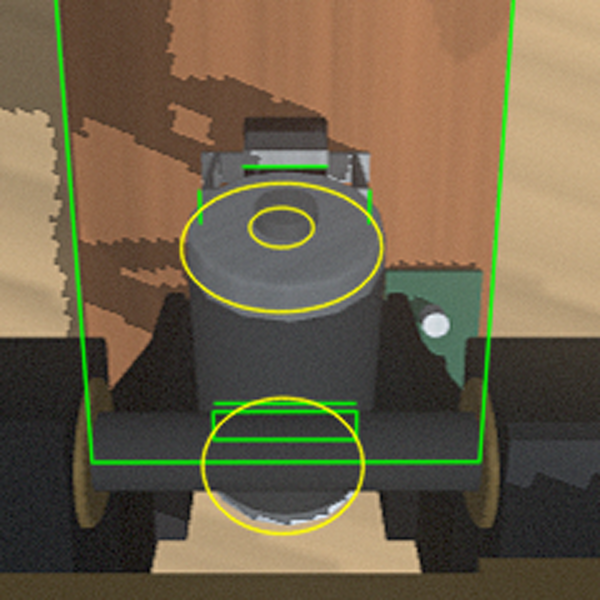

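In the crop the rim spans rows about 172–290 and the button is at (286,207). That means a tilt of about 18.5° with the grip about 8.5 mm on the flat side. The holder overlay fits to about 1 mm: contact at (287,167) against the model's (285,166). I'll descend beside the clips, then slide in along the cell's axis.

```bash

python3 -m pendant '[[[-0.04,0,0.2,0],[-0.04,0,0.4,0],[-0.04,0,0.5,0],[-0.04,0,0.57,0],[-0.04,0,0.62,0],[-0.04,0,0.64,0],[-0.04,0,0.64,0]]]'
python3 -m pendant '[[[-0.02,0,0.007,0],[-0.04,0,0.013,0],[-0.06,0,0.02,0],[-0.08,0,0.027,0],[-0.08,0,0.027,0],[-0.08,0,0.027,0]]]'
```

```text
time_s: 18.95
tcp_pos: [0.5504, -0.116, 0.0387]
ee_rot: [[0.95, 0.313, 0.0], [0.313, -0.95, -0.0], [0.0, 0.0, -1.0]]
wrist_force: [-0.3, -0.6, -1.9]
gripper_width: 0.358
gripper_force: 30.0
time_s: 19.55
tcp_pos: [0.5426, -0.1185, 0.0359]
ee_rot: [[0.95, 0.313, 0.0], [0.313, -0.95, -0.0], [0.0, 0.0, -1.0]]
wrist_force: [1.4, 0.1, -1.0]
gripper_width: 0.358
gripper_force: 30.0
```

```bash

python3 -m pendant '[[[-0.01,0,0.003,0],[-0.02,0,0.007,0],[-0.03,0,0.01,0],[-0.03,0,0.01,0]]]'
python3 -m pendant '[[[-0.01,0,0.003,0],[-0.02,0,0.007,0],[-0.03,0,0.01,0],[-0.03,0,0.01,0],[-0.03,0,0.01,0]]]'
```

```text
time_s: 19.95
tcp_pos: [0.5395, -0.1194, 0.0348]
ee_rot: [[0.95, 0.313, -0.0], [0.313, -0.95, 0.0], [-0.0, -0.0, -1.0]]
wrist_force: [0.3, 0.2, -1.5]
gripper_width: 0.356
gripper_force: 30.0
time_s: 20.45
tcp_pos: [0.5382, -0.12, 0.0344]
ee_rot: [[0.95, 0.313, 0.003], [0.313, -0.95, 0.0], [0.003, 0.001, -1.0]]
wrist_force: [3.0, 2.3, -0.1]
gripper_width: 0.355
gripper_force: 30.0
```

```bash

python3 -m pendant '[[[-0.01,0,0.003,0],[-0.02,0,0.007,0],[-0.03,0,0.01,0],[-0.03,0,0.01,0]]]'
python3 -m pendant '[[[-0.01,0,0.003,0],[-0.02,0,0.007,0],[-0.02,0,0.007,0],[-0.02,0,0.007,0]]]'
python3 - <<'E'
from h import *
im=cap('side','s5');w=cap('wrist','w5')
p=proj('side',(.545,-.117,.05)).astype(int)
o=np.zeros((600,800,3),np.uint8)
o[:,:480]=cv2.resize(im[p[1]-50:p[1]+50,p[0]-40:p[0]+40],(480,600),interpolation=cv2.INTER_CUBIC)
o[:400,480:]=cv2.resize(w[170:330,250:378],(320,400),interpolation=cv2.INTER_CUBIC)
cv2.imwrite('pics/z5.png',o)
E
```

```text
time_s: 20.85
tcp_pos: [0.5367, -0.1209, 0.0341]
ee_rot: [[0.949, 0.314, 0.006], [0.314, -0.95, 0.0], [0.006, 0.002, -1.0]]
wrist_force: [5.2, 3.9, 1.9]
gripper_width: 0.357
gripper_force: 30.0
time_s: 21.25
tcp_pos: [0.5361, -0.1215, 0.0338]
ee_rot: [[0.949, 0.314, 0.009], [0.314, -0.949, -0.0], [0.008, 0.003, -1.0]]
wrist_force: [7.4, 3.3, 2.3]
gripper_width: 0.357
gripper_force: 30.0
```

Spring force is about 8 N, so it is pushed in about 3.4 mm with the button still high, and stage one has been held. Next I release (the cell rests in the bay, under the bridge and over the contact and clips) and regrip near the cell's middle, clear of the clips, for pressing down.

```bash

python3 -m pendant '[[[0,0,0,0],[0,0,0,0],[0,0,0,0],[0,0,0,0]]]' 0.42
python3 -m pendant '[[[0.06,0,0,0],[0.12,0,0,0],[0.177,0,0,0],[0.177,0,0,0],[0.177,0,0,0]]]'
python3 - <<'E'
from h import *
im=cap('side','s5');w=cap('wrist','w5')
p=proj('side',(.545,-.117,.05)).astype(int)
o=np.zeros((600,800,3),np.uint8)
o[:,:480]=cv2.resize(im[p[1]-50:p[1]+50,p[0]-40:p[0]+40],(480,600),interpolation=cv2.INTER_CUBIC)
o[:400,480:]=cv2.resize(w[190:350,250:378],(320,400),interpolation=cv2.INTER_CUBIC)
cv2.imwrite('pics/z5.png',o)
E
```

```text
time_s: 21.75
tcp_pos: [0.5306, -0.1222, 0.0316]
ee_rot: [[0.95, 0.312, -0.003], [0.312, -0.95, -0.0], [-0.003, -0.001, -1.0]]
wrist_force: [0.8, -0.7, -0.5]
gripper_width: 0.558
gripper_force: 0.0
time_s: 22.25
tcp_pos: [0.5489, -0.1162, 0.032]
ee_rot: [[0.95, 0.313, -0.0], [0.313, -0.95, 0.0], [-0.0, -0.0, -1.0]]
wrist_force: [0.2, -0.1, -0.0]
gripper_width: 0.58
gripper_force: 0.0
```

View pics/z5.png

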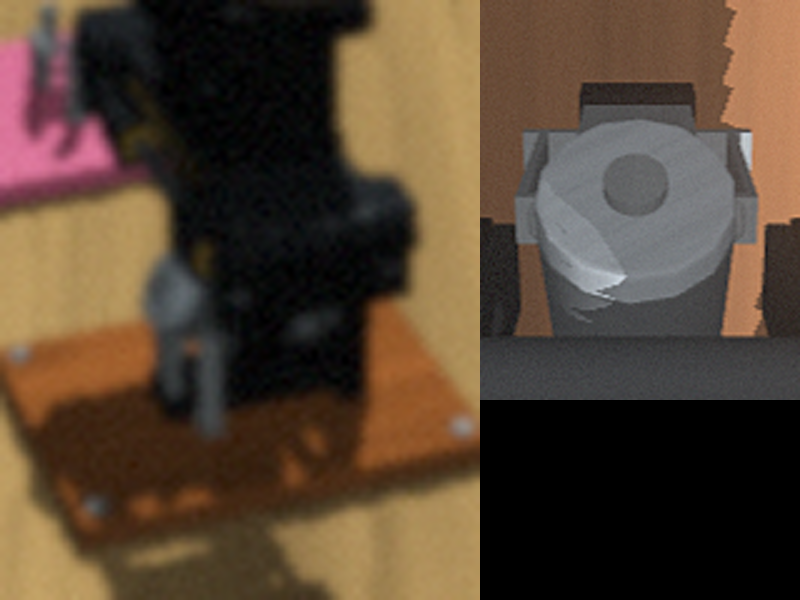

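The cell rests tilted and centred in the bay. Its end face is at (636,205), between the clips at (533,190) and (743,190), and the fingers are clear of the clips. I'll grip and push towards the spring.

```bash

python3 -m pendant '[[[0,0,0,0],[0,0,0,0],[0,0,0,0],[0,0,0,0],[0,0,0,0],[0,0,0,0]]]' 0.7
python3 -m pendant '[[[-0.02,0,0,0],[-0.04,0,0,0],[-0.05,0,0,0],[-0.06,0,0,0],[-0.06,0,0,0]]]'
python3 -m pendant '[[[-0.02,0,0,0],[-0.03,0,0,0],[-0.03,0,0,0]]]'
```

```text
time_s: 22.95
tcp_pos: [0.5487, -0.1161, 0.0322]
ee_rot: [[0.95, 0.313, -0.001], [0.313, -0.95, 0.0], [-0.0, -0.0, -1.0]]
wrist_force: [-1.1, 2.8, 1.2]
gripper_width: 0.356
gripper_force: 30.0
time_s: 23.45
tcp_pos: [0.5445, -0.1182, 0.0326]
ee_rot: [[0.95, 0.313, 0.003], [0.313, -0.95, -0.0], [0.003, 0.001, -1.0]]
wrist_force: [3.5, 2.8, -0.6]
gripper_width: 0.362
gripper_force: 30.0
time_s: 23.75
tcp_pos: [0.5425, -0.119, 0.0329]
ee_rot: [[0.95, 0.313, 0.005], [0.313, -0.95, -0.0], [0.005, 0.002, -1.0]]
wrist_force: [5.7, 2.5, 0.9]
gripper_width: 0.359
gripper_force: 30.0
```

```bash
python3 - <<'E'
from h import *
import json
from scipy.optimize import least_squares
# wrist camera pose for z5: shift the present calibration by the TCP difference (same orientation)
C=optics.get_calibration('wrist');C={k:np.array(v).copy() for k,v in C.items()}
s=sense();d=np.array([.5489,-.1162,.032])-s['tcp_pos'];T=C['camera_from_world'];T[:3,3]-=T[:3,:3]@d
O=np.array([.5450,-.1172,0]);H=hold(O,18.2)
def m(p):
    t=p[2];ax=H([np.cos(t),0,np.sin(t)])[0]-O;c=H([p[0],p[3],p[1]])[0]
    e=pj(C,circ(c+.0285*ax,ax,.016));b=pj(C,[c+.0315*ax])[0]
    return np.array([e[:,1].min(),e[:,1].max(),e[:,0].min(),e[:,0].max(),b[1]])
for vm in(296,300,304):
    o=np.array([238,vm,250+57/2.5,250+255/2.5,263.5])
    q=least_squares(lambda p:m(p)-o,[.005,.055,.35,0],x_scale=[.01,.01,.1,.01]).x
    F=q[:2]-.0285*np.array([np.cos(q[2]),np.sin(q[2])]);print(vm,q[:2],np.degrees(q[2]),q[3],'F',F,(m(q)-o).round(1))
# position of contact / clips seen in z5 against model
print('contact edge model',pj(C,H([[.0315,-.011,.046],[.0315,.011,.046]])).tolist(),'seen strip about v',190+122/2.5,'clip tops',pj(C,H([[.0185,.0215,.054],[.0275,.0215,.054],[.0185,-.0215,.054],[.0275,-.0215,.054]])).round(1).tolist())
E
```

```text
296 [0.0064665  0.04820775] 27.096921330527238 -0.0002473542172670071 F [-0.01890527  0.03522608] [ 1.   1.6  0.5 -0.5 -2.6]
300 [0.00722926 0.04786448] 30.593993113450804 -0.00025231157977983825 F [-0.01730341  0.03335937] [ 0.4  0.6  0.2 -0.2 -1. ]
304 [0.00814063 0.04784516] 33.976928467596274 -0.0002581658685327899 F [-0.01549335  0.03191768] [-0.2 -0.3 -0.1  0.1  0.5]
contact edge model [[336.242290659505, 254.49952013457607], [287.69743055189934, 254.55129129363348]] seen strip about v 238.8 clip tops [[263.3, 288.4], [262.4, 269.3], [360.6, 288.2], [361.4, 269.2]]
```

```bash

python3 -m pendant '[[[-0.02,0,0,0],[-0.04,0,0,0],[-0.05,0,0,0],[-0.05,0,0,0]]]'
python3 -m pendant '[[[-0.01,0,0.01,0],[-0.02,0,0.02,0],[-0.02,0,0.02,0]]]'
python3 -m pendant '[[[-0.01,0,0.01,0],[-0.02,0,0.02,0],[-0.02,0,0.02,0]]]'
```

```text
time_s: 24.15
tcp_pos: [0.5401, -0.1202, 0.0336]
ee_rot: [[0.949, 0.314, 0.01], [0.314, -0.949, 0.0], [0.01, 0.003, -1.0]]
wrist_force: [7.5, 4.0, 0.4]
gripper_width: 0.354
gripper_force: 30.0
time_s: 24.45
tcp_pos: [0.5398, -0.1205, 0.0329]
ee_rot: [[0.949, 0.315, 0.013], [0.315, -0.949, 0.0], [0.013, 0.004, -1.0]]
wrist_force: [8.2, 6.1, 5.5]
gripper_width: 0.359
gripper_force: 30.0
time_s: 24.75
tcp_pos: [0.5399, -0.121, 0.0323]
ee_rot: [[0.949, 0.316, 0.018], [0.316, -0.949, -0.0], [0.017, 0.006, -1.0]]
wrist_force: [9.1, 7.0, 9.5]
gripper_width: 0.363
gripper_force: 30.0
```

```bash

python3 -m pendant '[[[0,0,0.01,0],[0,0,0.02,0],[0,0,0.02,0]]]'
python3 -m pendant '[[[-0.01,0,0.01,0],[-0.01,0,0.02,0],[-0.01,0,0.02,0]]]'
```

```text
time_s: 25.05
tcp_pos: [0.5405, -0.1209, 0.0314]
ee_rot: [[0.948, 0.317, 0.019], [0.317, -0.949, -0.0], [0.018, 0.006, -1.0]]
wrist_force: [6.9, 7.6, 15.3]
gripper_width: 0.359
gripper_force: 30.0
time_s: 25.35
tcp_pos: [0.5407, -0.1209, 0.0307]
ee_rot: [[0.948, 0.317, 0.021], [0.317, -0.948, -0.0], [0.02, 0.007, -1.0]]
wrist_force: [6.0, 10.3, 21.6]
gripper_width: 0.357
gripper_force: 30.0
```

```bash
cat > st.py <<'E'
from h import *
s=sense();O=np.array([.5450,-.1172,0]);a=np.radians(18.2);Rh=np.array([[np.cos(a),-np.sin(a),0],[np.sin(a),np.cos(a),0],[0,0,1]])
R=np.array(s['ee_rot']);P=np.array(s['tcp_pos'])-.019*R[:,2]
print('t',s['time_s'],'P',(Rh.T@(P-O)*1000).round(1),'F',(Rh.T@s['wrist_force']).round(1),'M',(Rh.T@s['moment']).round(2),'w',round(s['gripper_width'],3),'tilt',np.degrees(R[2,0]).round(2))
E
python3 st.py
python3 -m pendant '[[[-0.01,-0.01,-0.02,0],[-0.02,-0.02,-0.04,0],[-0.02,-0.02,-0.04,0],[-0.02,-0.02,-0.04,0]]]' | tail -0; python3 st.py
```

```text
t 25.35 P [-5.6 -2.  49.7] F [ 8.9  7.9 21.6] M [ 2.13 -2.59  0.07] w 0.357 tilt 1.16
t 25.75 P [-8.7 -0.5 51. ] F [12.6  0.2  5.7] M [ 0.09 -3.29  0.04] w 0.357 tilt 1.04Exception ignored on flushing sys.stdout:
BrokenPipeError: [Errno 32] Broken pipe
```

```bash

python3 -m pendant '[[[-0.02,-0.005,0,0],[-0.03,-0.01,0,0],[-0.03,-0.01,0.01,0],[-0.03,-0.01,0.02,0]]]' >/dev/null; python3 st.py
python3 -m pendant '[[[0,0,0.01,0],[0,0,0.02,0],[0,0,0.02,0]]]' >/dev/null; python3 st.py
```

```text
t 26.15 P [-9.8 -0.3 50. ] F [14.3 -1.3  8.9] M [-0.35 -3.63  0.07] w 0.361 tilt 1.26
t 26.45 P [-9.3 -0.2 48.7] F [12.9  1.7 12.8] M [ 0.01 -3.53  0.13] w 0.361 tilt 1.31
```

```bash

python3 -m pendant '[[[-0.01,0,0.01,0],[-0.01,0,0.02,0],[-0.01,0,0.02,0]]]' >/dev/null; python3 st.py
python3 -m pendant '[[[-0.01,0,0.01,0],[-0.01,0,0.02,0],[-0.01,0,0.02,0]]]' >/dev/null; python3 st.py
```

```text
t 26.75 P [-9.2 -0.3 47.9] F [11.5  2.8 17.5] M [ 0.6  -3.51  0.11] w 0.361 tilt 1.46
t 27.05 P [-9.1 -0.4 47.5] F [11.4  5.1 25.3] M [ 1.36 -3.21  0.1 ] w 0.36 tilt 1.59
```

Pressing with this grip, far from the button end, meets too much reaction. I'll ease off, release and regrip nearer the button end.

```bash

python3 -m pendant '[[[0,0,-0.03,0],[0,0,-0.05,0]]]' >/dev/null; python3 st.py
python3 -m pendant '[[[0,0,0,0],[0,0,0,0],[0,0,0,0],[0,0,0,0]]]' 0.42 >/dev/null; python3 st.py
python3 -m pendant '[[[0.07,0,0,0],[0.14,0,0,0],[0.2,0,0,0],[0.2,0,0,0]]]' >/dev/null; python3 st.py
cat > tm.py <<'E'
from h import *
w5=cv2.imread('pics/w5.png'); w=cap('wrist','wn')
t=w5[252:276,296:330]; rr=cv2.matchTemplate(w[200:340,270:360],t,cv2.TM_CCOEFF_NORMED); _,m,_,l=cv2.minMaxLoc(rr)
print('match',m,'button px',l[0]+270+17,l[1]+200+11.5,'was 313 263.5')
E
python3 tm.py
```

```text
t 27.25 P [-11.7   0.2  48.7] F [14.4 -1.2 -0.9] M [-0.5  -4.16  0.07] w 0.363 tilt 1.31
t 27.65 P [-23.8   2.9  43.7] F [-0.8 -0.2 -0.8] M [-0.05  0.03  0.01] w 0.562 tilt -0.22
t 28.05 P [-1.1  2.5 44. ] F [ 0.3 -0.  -0.1] M [-0.08 -0.01  0.05] w 0.575 tilt 0.01
match 0.7972232699394226 button px 322 248.5 was 313 263.5
```

```bash

python3 -m pendant '[[[0.04,0.025,-0.06,0],[0.051,0.025,-0.07,0],[0.051,0.025,-0.07,0],[0.051,0.025,-0.07,0],[0.051,0.025,-0.07,0]]]' >/dev/null; python3 st.py; python3 tm.py
```

```text
t 28.6 P [ 2.9  0.1 51.1] F [ 0.4 -0.4  0.4] M [-0.01 -0.01  0.  ] w 0.579 tilt -0.01
match 0.9193750023841858 button px 315 251.5 was 313 263.5
```

```bash
python3 - <<'E'
from h import *
w5=cv2.imread('pics/w5.png'); w=cv2.imread('pics/wn.png')
t=w5[236:300,270:356]
for s in(.9,.94,.97,1,1.03):
    tt=cv2.resize(t,None,fx=s,fy=s); rr=cv2.matchTemplate(w[190:340,250:380],tt,cv2.TM_CCOEFF_NORMED);_,m,_,l=cv2.minMaxLoc(rr);print(s,round(m,3),l[1]+190+27.5*s)
C=optics.get_calibration('wrist');O=np.array([.5450,-.1172,0]);H=hold(O,18.2)
for t in(10,13,16,19,22):
  a=np.radians(t);ax=np.array([np.cos(a),0,np.sin(a)]);row=[]
  for fx in(-.026,-.022,-.018,-.014):
    F=np.array([fx,0,.026+.016*np.cos(a)]);e=pj(C,H(circ(F+.057*ax,ax,.016)));row.append('%.0f/w%.0f'%(pj(C,H(F+.06*ax))[0][1],np.ptp(e[:,0])))
  print(t,row)
d=optics.get_calibration('wrist')
E
```

```text
0.9 0.653 247.75
0.94 0.687 248.85
0.97 0.729 249.675
1 0.755 250.5
1.03 0.759 250.325
10 ['254/w73', '245/w74', '236/w75', '227/w75']
13 ['257/w75', '248/w75', '239/w76', '230/w76']
16 ['261/w76', '252/w76', '243/w77', '234/w78']
19 ['266/w77', '257/w78', '247/w78', '238/w79']
22 ['271/w78', '261/w79', '252/w79', '242/w80']
```

```bash

python3 -m pendant '[[[0.03,0,-0.01,0],[0.046,0,-0.02,0],[0.046,0,-0.02,0]]]' >/dev/null; python3 st.py; 
python3 -m pendant '[[[0,0,0,0],[0,0,0,0],[0,0,0,0],[0,0,0,0],[0,0,0,0]]]' 0.7 >/dev/null; python3 st.py
python3 -m pendant '[[[-0.03,0,0,0],[-0.06,-0.005,0,0],[-0.09,-0.01,0,0],[-0.12,-0.01,0,0],[-0.12,-0.01,0,0],[-0.12,-0.01,0,0]]]'>/dev/null; python3 st.py
```

```text
t 28.95 P [ 8.2  0.  53.3] F [-0.1 -0.3 -0.7] M [-0.12 -0.05 -0.  ] w 0.581 tilt 0.04
t 29.45 P [ 7.2  0.3 53. ] F [-0.9  0.7  0.3] M [0.19 0.22 0.08] w 0.361 tilt -0.06
t 30.05 P [-3.1  0.8 53.7] F [ 2.9 -0.4 -1.5] M [-0.09 -0.89  0.05] w 0.36 tilt 0.15
```

Regripping can't get nearer the button because the cell pops out when freed. Instead I'll release with the spring unloaded. Then I'll use the closed fingertips in the notch between the can's end face and the top of the button, to push towards the spring and down.

```bash

python3 -m pendant '[[[0.01,0,0.005,0],[0.01,0,0.005,0]]]' >/dev/null
python3 -m pendant '[[[0.01,0,0.005,0],[0.01,0,0.005,0],[0.01,0,0.005,0]]]' 0.45 >/dev/null; python3 st.py
python3 -m pendant '[[[0.01,0,-0.3,0],[0.01,0,-0.6,0],[0.3,0,-0.6,0],[0.63,0,-0.6,0],[0.63,0,-0.6,0],[0.63,0,-0.6,0],[0.63,0,-0.6,0]]]' 1 >/dev/null; python3 st.py
python3 - <<'E'
from h import *
cap('wrist','w6');cap('side','s6');cap('top','t6')
w=cv2.imread('pics/w6.png');
C=optics.get_calibration('wrist');O=np.array([.5450,-.1172,0]);H=hold(O,18.2)
# fit rim/button by rendering-free search: edges of model circles against gradient magnitude
g=cv2.GaussianBlur(cv2.cvtColor(w,cv2.COLOR_BGR2GRAY).astype(np.float32),(0,0),1);gx=cv2.Sobel(g,cv2.CV_32F,1,0);gy=cv2.Sobel(g,cv2.CV_32F,0,1);G=np.minimum(np.hypot(gx,gy),60)
best=[]
for t in np.arange(12,33,1.):
  a=np.radians(t);ax=np.array([np.cos(a),0,np.sin(a)])
  for fx in np.arange(-.028,-.005,.001):
    for dz in(0,.002,.004):
      F=np.array([fx,0,.026+.016*np.cos(a)+dz]);sc=0
      q=np.vstack([pj(C,H(circ(F+.057*ax,ax,.016,120))),pj(C,H(circ(F+.06*ax,ax,.005,60))),])
      q=q+[1.5,0]
      ok=(q[:,1]<479)&(q[:,1]>0);sc=cv2.remap(G,q[:,0].astype(np.float32)[None],q[:,1].astype(np.float32)[None],1)[0][ok].mean();best.append((sc,t,fx,dz))
best.sort(reverse=True);print(best[:6])
E
```

```text
t 30.55 P [-3.6  1.3 51.5] F [-0.4  0.1  0.5] M [-0.03  0.04  0.02] w 0.519 tilt -0.16
t 31.25 P [ 59.3   1.3 111.4] F [-0.   0.1  0.8] M [-0.01  0.01  0.03] w 0.036 tilt -0.14
[(np.float32(32.614567), np.float64(20.0), np.float64(-0.005999999999999981), 0), (np.float32(32.453075), np.float64(19.0), np.float64(-0.006999999999999982), 0), (np.float32(32.34166), np.float64(19.0), np.float64(-0.005999999999999981), 0.002), (np.float32(32.193645), np.float64(18.0), np.float64(-0.006999999999999982), 0), (np.float32(32.16248), np.float64(17.0), np.float64(-0.007999999999999983), 0), (np.float32(32.13049), np.float64(21.0), np.float64(-0.005999999999999981), 0)]
```

```bash

python3 -m pendant '[[[-0.03,0.013,0.1,0],[-0.06,0.013,0.19,0],[-0.08,0.013,0.19,0],[-0.08,0.013,0.19,0]]]' 1 >/dev/null; python3 st.py
python3 -m pendant '[[[-0.03,0,0,0],[-0.06,0,0,0],[-0.06,0,0,0]]]' >/dev/null; python3 st.py
python3 -m pendant '[[[-0.03,0,0,0],[-0.04,0,0,0],[-0.04,0,0,0]]]' >/dev/null; python3 st.py
```

```text
t 31.8 P [51.9 -0.2 92.6] F [-0.1  0.8  0.2] M [-0.07 -0.01  0.02] w 0.0 tilt -0.09
t 32.1 P [46.4 -0.2 93.4] F [ 0.1 -0.3  0.4] M [-0.06 -0.01 -0.02] w 0.004 tilt 0.01
t 32.4 P [42.5 -0.2 93.3] F [-0.1  0.2 -0. ] M [-0.03  0.01 -0.03] w 0.006 tilt 0.0
```

```bash

python3 -m pendant '[[[0,0,0.03,0],[-0.02,0,0.03,0],[-0.03,0,0.03,0],[-0.03,0,0.03,0]]]' >/dev/null; python3 st.py
python3 -m pendant '[[[-0.02,0,0,0],[-0.03,0,0,0],[-0.03,0,0,0]]]' >/dev/null; python3 st.py
python3 -m pendant '[[[-0.02,0,0,0],[-0.03,0,0,0],[-0.03,0,0,0]]]' >/dev/null; python3 st.py
```

```text
t 32.8 P [40.9 -0.4 90.9] F [3.6 0.7 2.4] M [ 0.06 -0.77  0.02] w 0.004 tilt 0.16
t 33.1 P [38.7 -0.6 91.3] F [4.9 0.2 4.1] M [ 0.06 -1.6   0.01] w 0.002 tilt 0.29
t 33.4 P [37.1 -0.9 92. ] F [7.4 0.2 4.5] M [-0.01 -2.06 -0.04] w 0.006 tilt 0.48
```

```bash

python3 -m pendant '[[[0.005,-0.005,0.02,0],[0.01,-0.01,0.03,0],[0.01,-0.01,0.03,0]]]' >/dev/null; python3 st.py
python3 -m pendant '[[[0.005,0,0.02,0],[0.01,0,0.03,0],[0.01,0,0.03,0]]]' >/dev/null; python3 st.py
```

```text
t 33.7 P [39.1 -0.2 89.7] F [ 7.4 -0.   7.2] M [-0.04 -2.18 -0.04] w 0.005 tilt 0.59
t 34.0 P [39.9 -0.4 87.6] F [ 5.8  0.3 11.3] M [ 0.08 -1.62 -0.03] w 0.001 tilt 0.56
```

```bash

python3 -m pendant '[[[-0.02,0,0,0],[-0.04,-0.005,0,0],[-0.05,-0.01,0,0],[-0.05,-0.01,0,0]]]' >/dev/null; python3 st.py
python3 -m pendant '[[[-0.02,0,0,0],[-0.04,-0.005,0.005,0],[-0.04,-0.01,0.01,0]]]' >/dev/null; python3 st.py
```

```text
t 34.4 P [37.5  0.2 88. ] F [10.2 -0.7  6.3] M [-0.24 -2.99 -0.  ] w 0.001 tilt 0.93
t 34.7 P [35.4  0.6 87.9] F [11.9 -1.9  8.8] M [-0.69 -3.58  0.04] w 0.007 tilt 1.18
```

```bash

python3 -m pendant '[[[-0.02,0.005,0.01,0],[-0.04,0.005,0.02,0],[-0.04,0.005,0.02,0]]]' >/dev/null; python3 st.py
python3 -m pendant '[[[-0.01,0,0.015,0],[-0.02,0,0.03,0],[-0.02,0,0.03,0]]]' >/dev/null; python3 st.py
```

```text
t 35.0 P [34.4 -0.1 87.3] F [15.5  1.4 10.4] M [ 0.05 -4.68  0.06] w 0.008 tilt 1.57
t 35.3 P [34.9 -0.5 86.1] F [17.5  2.1 14.1] M [ 0.43 -5.16  0.02] w 0.006 tilt 1.88
```

```bash

python3 -m pendant '[[[0.005,0,0.015,0],[0.01,0,0.025,0],[0.01,0,0.025,0]]]' >/dev/null; python3 st.py
python3 -m pendant '[[[0,0,0.01,0],[0.005,0,0.02,0],[0.005,0,0.02,0]]]' >/dev/null; python3 st.py
```

```text
t 35.6 P [35.6 -0.7 85.3] F [13.4  3.1 24.8] M [ 0.88 -4.07 -0.01] w 0.005 tilt 1.82
t 35.9 P [36.  -0.8 84.5] F [11.3  5.  30.3] M [ 1.17 -3.41  0.01] w 0.006 tilt 1.82
```

```bash

python3 -m pendant '[[[-0.01,-0.005,-0.03,0],[-0.02,-0.01,-0.06,0],[-0.02,-0.01,-0.06,0]]]' >/dev/null; python3 st.py
python3 -m pendant '[[[-0.015,0,-0.01,0],[-0.03,0,-0.01,0],[-0.03,0,-0.01,0]]]' >/dev/null; python3 st.py
```

```text
t 36.2 P [32.7  0.5 86.5] F [16.8 -0.9  9.9] M [-0.47 -4.96  0.03] w 0.007 tilt 1.69
t 36.5 P [30.7  0.6 87.2] F [18.  -0.4  8.6] M [-0.2  -5.47  0.02] w 0.01 tilt 1.79
```

```bash

python3 -m pendant '[[[0,0,0.015,0],[0,0,0.03,0],[0,0,0.03,0]]]' >/dev/null; python3 st.py
python3 -m pendant '[[[-0.005,0,0.015,0],[-0.005,0,0.03,0],[-0.005,0,0.03,0]]]' >/dev/null; python3 st.py
```

```text
t 36.8 P [32.3  0.1 85. ] F [19.9 -0.2 10.6] M [-0.27 -5.88  0.04] w 0.005 tilt 1.97
t 37.1 P [33.5 -0.1 83.1] F [22.2 -0.4 12.7] M [-0.06 -6.33  0.1 ] w 0.004 tilt 2.2
```

```bash

python3 -m pendant '[[[0.015,0,0.015,0],[0.025,0,0.03,0],[0.025,0,0.03,0]]]' >/dev/null; python3 st.py
python3 -m pendant '[[[0.01,0,0.015,0],[0.02,0,0.03,0],[0.02,0,0.03,0]]]' >/dev/null; python3 st.py
```

```text
t 37.4 P [35.3  0.1 79.5] F [20.3 -0.4 11. ] M [-0.2  -6.17  0.04] w 0.004 tilt 2.1
t 37.7 P [36.3  0.2 75.4] F [20.5 -0.4  6.5] M [-0.47 -6.12  0.04] w 0.009 tilt 1.96
```

```bash

python3 -m pendant '[[[0.01,0,0.015,0],[0.02,0,0.03,0],[0.02,0,0.03,0]]]' >/dev/null; python3 st.py
python3 -m pendant '[[[0.01,0,0.015,0],[0.02,0,0.03,0],[0.02,0,0.03,0]]]' >/dev/null; python3 st.py
```

```text
t 38.0 P [37.1  0.5 71.3] F [20.  -2.3  4.9] M [-0.68 -5.89  0.11] w 0.004 tilt 1.8
t 38.3 P [38.   0.4 67.7] F [18.1 -3.5  2.8] M [-1.01 -5.51  0.08] w 0.001 tilt 1.65
```

```bash

python3 -m pendant '[[[0.01,0,0.01,0],[0.01,0,0.015,0],[0.01,0,0.015,0]]]' >/dev/null; python3 st.py
python3 -m pendant '[[[0.03,0,0.005,0],[0.06,0,0.005,0],[0.06,0,0.005,0]]]' >/dev/null; python3 st.py
```

```text
t 38.6 P [38.4  0.3 67. ] F [16.2 -2.3  8.8] M [-0.75 -4.75  0.03] w 0.008 tilt 1.57
t 38.9 P [39.   0.7 65.5] F [ 6.6 -2.4 13.2] M [-0.96 -2.05  0.05] w 0.004 tilt 0.86
```

```bash

python3 -m pendant '[[[0.03,0,0,0],[0.05,0,-0.1,0],[0.05,0,-0.25,0],[0.05,0,-0.3,0],[0.05,0,-0.3,0]]]' >/dev/null; python3 st.py
python3 -m pendant '[[[-0.2,0,0,0],[-0.3,0,0,0],[-0.36,0,0,0],[-0.36,0,0,0],[-0.36,0,0,0]]]' >/dev/null; python3 st.py
```

```text
t 39.4 P [35.8  3.5 90.4] F [-1.3 -0.7  0.3] M [-0.05  0.03  0.05] w 0.005 tilt -0.13
t 39.9 P [ 1.5  3.2 90.6] F [0.4 0.5 0.1] M [-0.04 -0.    0.03] w 0.003 tilt 0.01
```

```bash

python3 -m pendant '[[[0.12,0.03,0,0],[0.12,0.03,0.06,0],[0.12,0.03,0.11,0],[0.12,0.03,0.11,0]]]' >/dev/null; python3 st.py
python3 -m pendant '[[[0,0,0.015,0],[0,0,0.03,0],[0,0,0.03,0]]]' >/dev/null; python3 st.py
python3 -m pendant '[[[0,0,0.015,0],[0,0,0.03,0],[0,0,0.03,0]]]' >/dev/null; python3 st.py
```

```text
t 40.3 P [12.9  0.5 78.5] F [-1.2 -0.2  0.4] M [-0.04  0.   -0.02] w 0.004 tilt -0.1
t 40.6 P [13.1  0.3 77.5] F [-1.8  1.   5.6] M [0.2  0.41 0.02] w 0.007 tilt 0.0
t 40.9 P [13.3  0.1 77.1] F [-5.1  4.2 18.6] M [ 1.1   1.52 -0.03] w 0.005 tilt 0.04
```

```bash

python3 -m pendant '[[[0,0,-0.15,0],[0,0,-0.4,0],[0,0,-0.6,0],[0,0,-0.6,0],[0,0,-0.6,0]]]' >/dev/null; python3 st.py
python3 - <<'E'
from h import *
w=cap('wrist','w8')
C=optics.get_calibration('wrist');O=np.array([.5450,-.1172,0]);H=hold(O,18.2)
G=cv2.GaussianBlur(cv2.cvtColor(w,cv2.COLOR_BGR2GRAY).astype(np.float32),(0,0),1);G=np.minimum(np.hypot(cv2.Sobel(G,5,1,0),cv2.Sobel(G,5,0,1)),60)
b=[]
for t in range(-2,24,2):
  a=np.radians(t);ax=np.array([np.cos(a),0,np.sin(a)])
  for fx in np.arange(-.034,-.015,.001):
    F=np.array([fx,0,.026+.016*np.cos(a)]);q=(np.vstack([pj(C,H(circ(F+.057*ax,ax,.016,120))),pj(C,H(circ(F+.06*ax,ax,.005,60)))])+[1.5,0]).astype(np.float32)
    b.append((cv2.remap(G,q[None,:,0].copy(),q[None,:,1].copy(),1).mean(),t,round(fx,3)))
b.sort(reverse=True);print(b[:4])
E
```

```text
t 41.4 P [ 12.9   0.5 133.6] F [0.3 0.5 0.5] M [-0.05  0.08  0.04] w 0.005 tilt 0.02
[(np.float32(51.283848), -2, np.float64(-0.03)), (np.float32(51.267124), 0, np.float64(-0.03)), (np.float32(50.28086), -2, np.float64(-0.031)), (np.float32(49.361782), 8, np.float64(-0.025))]
```

The image fit gives level (0°) with the flat end at x ≈ -30 mm (seated -28.5). The touch probe found the can top at about 58.3 mm (seated 58). Handing in.

```bash
python3 -c "
from station import r; print(r.finish_job())"
```

```text
the job is handed in; nothing more can be done
None
```

The larger cell is in the holder and the job is handed in at about 41 s; a touch probe and an image fit both put it level and within about 2 mm of its seat, but no verdict came back and I had no pictures left to look at it directly.

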